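# Set the fume extractor to its third click and start it

### The job

Before soldering, set the suction of the fume extractor: with the fingertips, push its orange lever gently from off along the slot until it clicks into the third detent and rests there, never letting it run on to the fourth. Then press the green start button right down and let go of it. Only touch and push: do not pinch the lever, do not press the button before the lever is set, and leave all the loose things on and around the extractor where they are.

Things in the scene. Friction and masses are not known exactly. Their poses are not given: they have to be found in the camera images.
- console: fume extractor, fixed on the bench, 170 mm deep (x), 300 mm wide (y). Origin on the bench under its middle; x from its front edge to its back, y along the slot the way the lever is pushed, z up. Flat dark control panel 60 mm above the bench from x = -85 to +35 mm; behind it to x = +85 mm a dark filter housing 85 mm high. Slot at x = -30 mm
- lever (a joint): travel of the orange lever along the console's +y, m: 0 off end, 0.100 far end. Smooth from 0 to 0.006 (1 N friction), where it starts; then five detents with bottoms at 0.024, 0.042, 0.060 (third), 0.078, 0.096 and crests half-way between (first crest 0.015). About 7 N pushes it out of a detent; past a crest it snaps on by itself into the next one and stays there when let go
- lever_top (a point): middle of the top of the orange lever, 32 mm above the panel, at console x = -30 mm, y = -100 mm + travel. The lever is a block 26 mm along console x, 12 mm along y (faces 6 mm either side of this point), from 6 to 32 mm above the panel. White bars beside the slot, longer from click to click, mark the five detents; a red dot marks off
- start (a joint): travel of the green push button, in m: 0 up, 0.006 right down (5 N); it springs back
- start_top (a point): middle of the top of the green button, 26 mm across, 22 mm above the panel when up, on a black round base 42 mm across and 12 mm high; at console x = -30, y = +70 mm; pressed straight down
- spool_mid (a point): centre of a black and silver solder spool, 36 mm across and 36 mm high, standing loose on the panel beyond the button; leave it
- flux_mid (a point): centre of a small red flux jar with a white cap, 30 mm across and 28 mm high, standing loose on the filter housing; leave it
- cleaner_mid (a point): centre of a clear cleaner bottle, 40 mm across and 105 mm high, loose on the bench beside the console's off end; leave it
- tape_mid (a point): centre of a yellow tape roll lying flat, 54 mm across and 19 mm high, loose on the bench in front of the console; leave it
- wool_pot_mid (a point): centre of a small dark steel pot, 60 mm across and 40 mm high, loose on the bench at the left; leave it
- phone_mid (a point): centre of a phone, 74 by 150 by 9 mm, lying loose on the bench at the right; leave it
- driver: a screwdriver 150 mm long with an orange handle, lying loose on the bench beside the console's far (+y) end; leave it

How it is judged:
By the outcome, as a careful person would: the job done as asked, in the order asked, and still so for the second after the job is handed in, with the robot touching nothing.
It also fails if it takes over 64 s, if anything falls off the work surface, if the arm or the gripper's body presses on something with over 40 N, if the wrist force passes 120 N, or if a joint passes its speed limit or range.

### The arm

A 6-joint arm with a two-finger parallel gripper is mounted at the origin on the work surface. World frame = base frame: x ahead of the robot, y to its left, z up, the work surface at z = 0. Lengths are in m, angles in rad, forces in N, time in s.
With the tool pointing down it reaches from about 0.4 to 0.825 m from the base axis. Payload 7 kg.
Tool frame: the origin (TCP) lies at the very end of the fingers, on their centre line; the grasp point (between the pads) lies 19 mm behind it; z points along the fingers, y is the line along which they close (so a half turn about z gives the same grasp; the last joint's range is limited). The gripper opens to 88 mm and grips with 3 to 60 N. Pads are 19 mm wide; open, the fingers measure 130 mm over their backs; the gripper's body (78 mm by 193 mm) begins 47 mm behind the grasp point.
Start: joints at [1.571, 0.359, 0.012, 0, -1.224, -0.288], TCP at [0.192, 0.647, 0.227] pointing down, gripper open.
Joint ranges: [-3.07, 3.07], [-1.43, 2.12], [-1.02, 1.25], [-3.03, 1.67], [-3.05, -0], [-3.03, 3.03]. Speed limits (rad/s): [2.39, 2.39, 3.01, 3.14, 3.14, 3.14].

### API

Orientations are given as [roll, pitch, yaw] about the fixed x, y, z axes, in that order (R = Rz(yaw) Ry(pitch) Rx(roll)).
In Python, from station import arm gives the robot as it stands.
- The arm moves only by the tool step_arm, never from a script. Its argument "rows" is a list of rows, each a list of 5 numbers: the shift along the world's x, y, z in m, then the turn about the world's z in rad, then the finger opening in m, from 0 to 0.0876. In form: [[x, y, z, spin, gripper], ...]. A call has 1 to 20 rows; each row is the pose to reach, as a shift and turn from the pose commanded when the call began; what a row does not reach only later rows make up. A row lasts 1/10 s, in which the tool goes at most 50 mm and 8.59 degrees, less where a joint would pass 70% of its speed; a pose out of reach is approached as far as the arm can. A call with a gripper value outside its range is refused whole. The fingers move at their own pace and stop on an object; "newtons" is the grip in N (left out, the last holds). Time passes only in rows, so rows that repeat a pose let the fingers close. It gives the time, the measured TCP pose, the force, the opening and the grip force at its end, in the units of the state.
- arm.get_state(): the state, without advancing time (a new reading comes with each control period).
- arm.grab_frame(name): name is "side" or "top"; returns a dict with "color" (420x560x3 uint8, blue, green, red), "vfov" (degrees; the focal length in pixels is half the picture's height over the tangent of half this angle, whatever the lens; pixels are square), "cx", "cy" (the principal point, pixels), "k1" (the pictures are not rectified: a ray, as slopes to the right and down, at radius r is drawn at 1 + k1 r^2 times it, then the intrinsics apply), "rvec" (rotation vector, rad) and "tvec" (3), from world to camera coordinates, as OpenCV has them. Camera axes: x right, y down, z forward; pixel columns grow to the right and rows downward; lengths in m; the calibration is good to about 2 mm. A picture is of the moment at which its call begins. There is no depth.
- arm.job_done(): hands the job in; it is judged then, once.
The state is a dict: "t": time; "q": joint angles; "qd": joint speeds; "joint_efforts": joint torques, N m; "eef_pos": TCP position; "ee_rot": TCP orientation; "force": force on the tool from outside, world axes, zero at the start; "moment": the same for the moment, N m; "width": finger opening in m; "gripper_force": force on a finger pad.
Only numpy, scipy, OpenCV 4.12 (cv2) and the standard library are available. Lean on these libraries where they do the work, as an engineer would, in place of code of your own. Each camera call takes 0.05 s, during which the arm holds its last target. There are 200 camera calls.

## Working session

There is one attempt and no reset: what is moved stays moved. The work goes in short steps, Python scripts to look and compute and a tool call to move; the robot and the scene stay as the last step left them, time stands still between calls to the robot, and variables do not carry over. Pictures are saved under pics/ and viewed, at most 10 in all, crops included, and the job is handed in when it is done.

Besides the shell and the picture viewer there is one more tool, called after "Call:" as name(argument=value, ...) on one line, values as JSON. step_arm: Moves the arm, as the interface text tells. Its arguments: {"type":"object","properties":{"rows":{"type":"array"},"newtons":{"type":"number"}},"required":["rows"]}

```bash
mkdir -p pics; cat > h.py <<'E'
import numpy as np, cv2
from station import arm
def grab(n,f):
    d=arm.grab_frame(n); cv2.imwrite(f"pics/{f}.png",d["color"])
    import pickle; pickle.dump(d,open(f"{f}.pkl","wb")); return d
def cam(d):
    f=d["color"].shape[0]/2/np.tan(np.radians(d["vfov"])/2)
    return np.array([[f,0,d["cx"]],[0,f,d["cy"]],[0,0,1.]]),np.array([d["k1"],0,0,0,0.]),np.array(d["rvec"],float).ravel(),np.array(d["tvec"],float).ravel()
def onz(d,px,z):
    K,D,r,t=cam(d); u=cv2.undistortPoints(np.array(px,float).reshape(-1,1,2),K,D).reshape(-1,2)
    R=cv2.Rodrigues(r)[0]; C=-R.T@t; v=np.c_[u,np.ones(len(u))]@R
    return C+v*((z-C[2])/v[:,2])[:,None]
def proj(d,P):
    K,D,r,t=cam(d); return cv2.projectPoints(np.array(P,float).reshape(-1,1,3),r,t,K,D)[0].reshape(-1,2)
E
python3 - <<'E'
from h import *
for n in("side","top"):
    d=grab(n,n+"0"); K,D,r,t=cam(d); print(n,-cv2.Rodrigues(r)[0].T@t,K[0,0],d["k1"])
s=arm.get_state(); print(s["t"],s["eef_pos"],s["ee_rot"],s["force"],s["width"])
E
```

```text
side [ 0.5130122  -0.63298033  0.79633643] 397.98423561839274 -0.10981007991116581
top [ 0.44638256 -0.00703789  1.24754545] 532.9807656098458 -0.059929251761934504
0.1 [0.19151317 0.64681279 0.22574728] [ 3.14013504e+00 -1.78835147e-04 -2.87887633e-01] [-0.21501245  0.06503579 -0.02381268] 0.08781182997976204
```

View pics/top0.png

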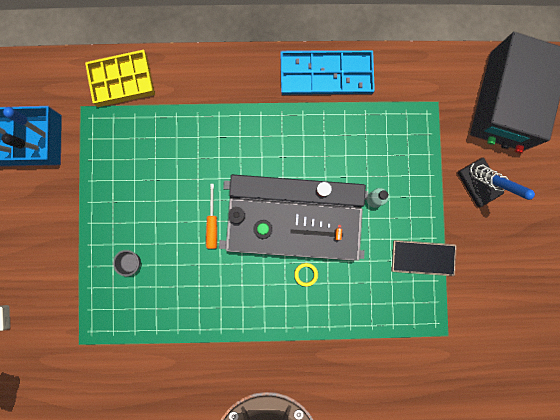

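View pics/side0.png

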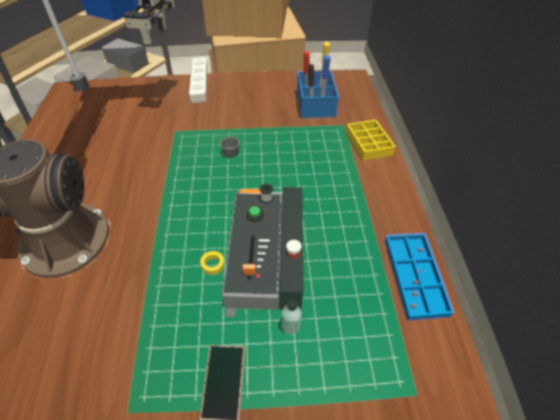

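The top view shows the console at about (295,217), the lever at (338,233), the button at (263,229) and the spool at (237,215). Image left is world +y. I'll enlarge both views.

```bash
python3 - <<'E'
from h import *
a=cv2.imread("pics/top0.png")[165:275,215:375]; cv2.imwrite("pics/topc.png",cv2.resize(a,None,fx=5,fy=5,interpolation=cv2.INTER_CUBIC))
a=cv2.imread("pics/side0.png")[180:320,215:315]; cv2.imwrite("pics/sidec.png",cv2.resize(a,None,fx=4,fy=4,interpolation=cv2.INTER_CUBIC))
E
```

```text
(no output)
```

View pics/topc.png

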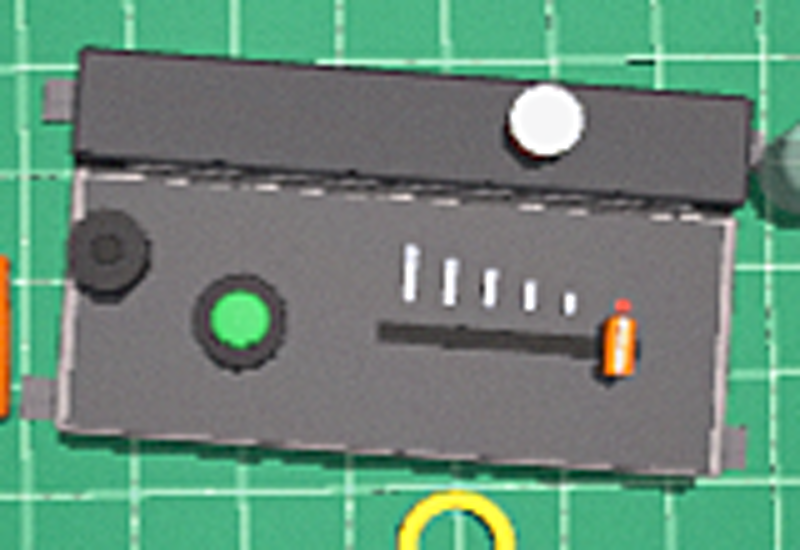

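View pics/sidec.png

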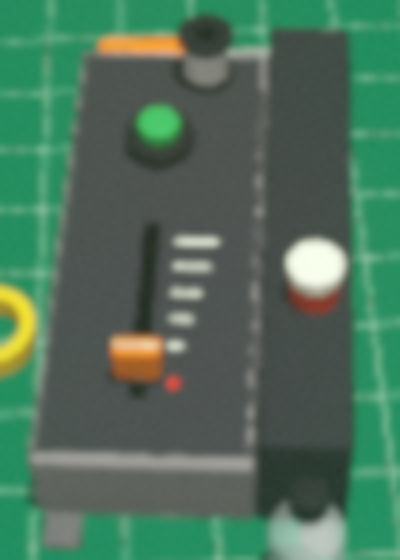

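```bash
python3 - <<'E'
from h import *
import pickle
from scipy.optimize import least_squares
T=pickle.load(open("top0.pkl","rb"));S=pickle.load(open("side0.pkl","rb"))
tp=[((62,432),(-85,150,60)),((717,472),(-85,-150,60)),((82,48),(85,150,85)),((752,98),(85,-150,85)),((240,320),(-30,70,82)),((620,345),(-30,-100,92))]
sp=[((159,121),(-30,70,82)),((136,343),(-30,-100,92)),((37,452),(-85,-150,60)),((86,55),(-85,150,60)),((274,32),(35,150,85)),((348,30),(85,150,85))]
A=lambda l,k,o:(np.array([(a[0]) for a in l])+.5)/k-.5+np.array(o)
pt,ps=A(tp,5,(215,165)),A(sp,4,(215,180))
Pt,Ps=[np.array([a[1] for a in l])/1000. for l in(tp,sp)]
def W(p,P):
    c,s=np.cos(p[2]),np.sin(p[2]); return P@np.array([[c,s,0],[-s,c,0],[0,0,1]])+[p[0],p[1],0]
def fit(use):
    f=lambda p:np.concatenate([(proj(d,W(p,P))-q).ravel() for d,P,q in use])
    r=least_squares(f,[.5,-.03,0],loss="soft_l1"); print(r.x.round(4),r.fun.reshape(-1,2).round(1).tolist()); return r.x
fit([(T,Pt,pt)]);fit([(S,Ps,ps)]);p=fit([(T,Pt,pt),(S,Ps,ps)])
for n,P in dict(lever=(-30,-100,92),det3=(-30,-40,92),button=(-30,70,82)).items(): print(n,W(p,np.array([P])/1000.).round(4))
print("meas top button,lever",onz(T,pt[4:5],.082),onz(T,pt[5:],.092)); print("side",onz(S,ps[:1],.082),onz(S,ps[1:2],.092))
print("spool,flux,cleaner",onz(T,A([((107,245),)],5,(215,165)),.096),onz(T,A([((546,118),)],5,(215,165)),.113), onz(T,[[378,198]],.1),onz(S,[[291,306]],.1))
E
```

```text
[ 0.5205 -0.0729 -0.0884] [[-2.3, 0.2], [1.1, 1.3], [-1.3, -0.5], [0.4, -0.8], [-0.2, -0.1], [1.7, 0.1]]
[ 0.521  -0.0722 -0.0905] [[0.4, -0.2], [0.5, 1.7], [-1.9, 2.3], [-0.2, -1.9], [-0.5, -2.0], [0.9, -1.0]]
[ 0.5207 -0.0727 -0.0896] [[-2.4, -0.0], [0.9, 1.3], [-1.3, -0.7], [0.4, -0.8], [-0.3, -0.2], [1.6, 0.1], [0.3, -0.1], [0.4, 2.0], [-2.0, 2.5], [-0.4, -1.7], [-0.6, -1.8], [0.7, -0.9]]
lever [[ 0.4819 -0.1696  0.092 ]]
det3 [[ 0.4873 -0.1099  0.092 ]]
button [[ 4.971e-01 -3.000e-04  8.200e-02]]
meas top button,lever [[ 0.49661009 -0.00103735  0.082     ]] [[ 0.48209695 -0.16615311  0.092     ]]
side [[ 4.96459854e-01 -4.83488685e-04  8.20000000e-02]] [[ 0.48103762 -0.16465571  0.092     ]]
spool,flux,cleaner [[0.52955169 0.05581536 0.096     ]] [[ 0.57955227 -0.13412195  0.113     ]] [[ 0.55764054 -0.25355869  0.1       ]] [[ 0.56187549 -0.26892255  0.1       ]]
```

The lever measures 6 mm on from off, at travel 0.006, which agrees with the text. The console is at about (0.521, -0.073) with a yaw of -0.09. I'll close the fingers and move over to the off end.

Call:
step_arm(rows=[[0.03,-0.03,0,0.02,0],[0.06,-0.06,0,0.05,0],[0.09,-0.09,0,0.08,0],[0.12,-0.12,0,0.11,0],[0.15,-0.15,0,0.14,0],[0.18,-0.18,0,0.17,0],[0.21,-0.21,0,0.2,0],[0.24,-0.25,0,0.2,0],[0.25,-0.29,0,0.2,0],[0.26,-0.33,0,0.2,0],[0.26,-0.37,0,0.2,0],[0.27,-0.41,0,0.2,0],[0.27,-0.45,0,0.2,0],[0.27,-0.49,0,0.2,0],[0.275,-0.53,0,0.2,0],[0.275,-0.57,0,0.2,0],[0.28,-0.61,0,0.2,0],[0.28,-0.65,0,0.2,0],[0.28,-0.69,0,0.2,0],[0.28,-0.72,0,0.2,0]], newtons=20)

```text
t: 2.1
eef_pos: [0.471, -0.0748, 0.2264]
ee_rot: [3.142, 0.0, -0.089]
force: [0.6, 0.1, 0.1]
width: 0.0003
gripper_force: 0.0
```

Call:
step_arm(rows=[[0.002,-0.03,0,0,0],[0.004,-0.06,0,0,0],[0.006,-0.09,0,0,0],[0.007,-0.12,0,0,0],[0.007,-0.127,0,0,0],[0.007,-0.127,0,0,0],[0.007,-0.127,0,0,0],[0.007,-0.127,0,0,0]])

```text
t: 2.9
eef_pos: [0.4786, -0.199, 0.2266]
ee_rot: [-3.141, -0.0, -0.087]
force: [-0.4, 0.5, 0.3]
width: 0.0005
gripper_force: 0.0
```

Call:
step_arm(rows=[[0,0,-0.03,0,0],[0,0,-0.06,0,0],[0,0,-0.09,0,0],[0,0,-0.11,0,0],[0,0,-0.125,0,0],[0,0,-0.125,0,0],[0,0,-0.125,0,0]])

```text
t: 3.6
eef_pos: [0.479, -0.1992, 0.102]
ee_rot: [3.141, -0.0, -0.087]
force: [-0.4, 0.9, -0.3]
width: 0.0007
gripper_force: 0.0
```

```bash
python3 - <<'E'
from h import *
d=grab("side","side1"); cv2.imwrite("pics/s1c.png",cv2.resize(d["color"][180:320,195:335],None,fx=4,fy=4,interpolation=cv2.INTER_CUBIC))
p=np.array(arm.get_state()["eef_pos"]); print(p,((proj(d,[p])-[195,180])*4))
E
```

```text
[ 0.47933957 -0.1993672   0.10251006] [[211.0174152  387.35679882]]
```

View pics/s1c.png

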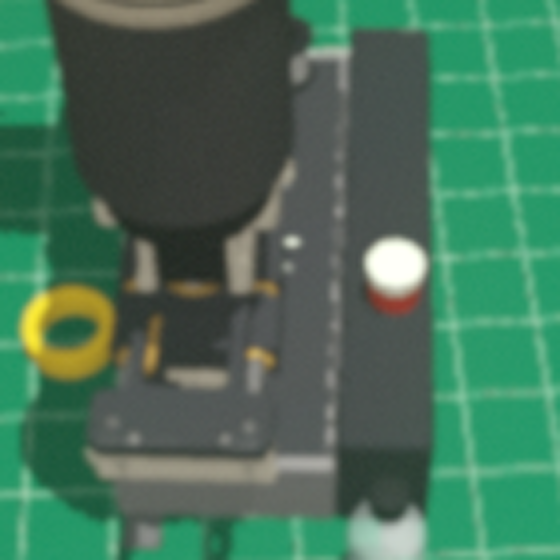

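The arm hides the lever in the side view, with the gripper long axis along the slot as planned, so I'll work by force. I'll lower the tool and then creep forward along the slot.

Call:
step_arm(rows=[[0,0,-0.012,0,0],[0,0,-0.025,0,0],[0,0,-0.025,0,0],[0,0,-0.025,0,0],[0,0,-0.025,0,0]])

```text
t: 4.15
eef_pos: [0.4791, -0.1998, 0.0772]
ee_rot: [3.142, -0.001, -0.088]
force: [-0.5, 0.8, -1.0]
width: 0.0005
gripper_force: 0.0
```

Call:
step_arm(rows=[[0,0.001,0,0,0],[0,0.002,0,0,0],[0,0.003,0,0,0],[0,0.004,0,0,0],[0,0.005,0,0,0],[0,0.005,0,0,0]])

```text
t: 4.75
eef_pos: [0.4786, -0.1947, 0.0766]
ee_rot: [-3.142, -0.0, -0.088]
force: [-0.7, 0.3, -0.2]
width: 0.0004
gripper_force: 0.0
```

Call:
step_arm(rows=[[0,0.001,0,0,0],[0,0.002,0,0,0],[0,0.003,0,0,0],[0,0.004,0,0,0],[0,0.004,0,0,0]])

```text
t: 5.25
eef_pos: [0.4786, -0.1907, 0.0766]
ee_rot: [-3.142, -0.0, -0.088]
force: [-0.0, -0.1, 0.5]
width: 0.0006
gripper_force: 0.0
```

Call:
step_arm(rows=[[0,0.001,0,0,0],[0,0.002,0,0,0],[0,0.002,0,0,0]])

```text
t: 5.55
eef_pos: [0.4786, -0.1887, 0.0766]
ee_rot: [-3.142, 0.0, -0.088]
force: [-0.8, 0.2, -0.4]
width: 0.0007
gripper_force: 0.0
```

Call:
step_arm(rows=[[0,0.001,0,0,0],[0,0.002,0,0,0],[0,0.002,0,0,0]])

```text
t: 5.85
eef_pos: [0.4787, -0.1867, 0.0766]
ee_rot: [3.142, -0.0, -0.088]
force: [0.7, 0.0, -0.5]
width: 0.0005
gripper_force: 0.2
```

Call:
step_arm(rows=[[0,0.001,0,0,0],[0,0.002,0,0,0],[0,0.002,0,0,0]])

```text
t: 6.15
eef_pos: [0.4788, -0.1851, 0.0767]
ee_rot: [3.141, -0.0, -0.088]
force: [1.2, -3.7, 0.0]
width: 0.0004
gripper_force: 2.1
```

Call:
step_arm(rows=[[0,0.001,0,0,0],[0,0.001,0,0,0]])

```text
t: 6.35
eef_pos: [0.4789, -0.1842, 0.0767]
ee_rot: [3.141, -0.001, -0.088]
force: [1.2, -4.2, -2.3]
width: 0.0008
gripper_force: 2.7
```

Call:
step_arm(rows=[[0,0.001,0,0,0],[0,0.001,0,0,0]])

```text
t: 6.55
eef_pos: [0.479, -0.1831, 0.0767]
ee_rot: [3.141, -0.001, -0.088]
force: [1.6, -5.5, -1.9]
width: 0.0007
gripper_force: 2.3
```

Call:
step_arm(rows=[[0,0.001,0,0,0],[0,0.001,0,0,0]])

```text
t: 6.75
eef_pos: [0.4791, -0.182, 0.0767]
ee_rot: [3.141, -0.001, -0.088]
force: [2.2, -4.4, -1.8]
width: 0.0003
gripper_force: 2.1
```

Call:
step_arm(rows=[[0,0.001,0,0,0],[0,0.001,0,0,0]])

```text
t: 6.95
eef_pos: [0.479, -0.1809, 0.0767]
ee_rot: [3.141, -0.001, -0.088]
force: [2.3, -4.0, -0.7]
width: 0.0009
gripper_force: 1.7
```

Call:
step_arm(rows=[[0,0.001,0,0,0],[0,0.001,0,0,0]])

```text
t: 7.15
eef_pos: [0.4787, -0.1797, 0.0767]
ee_rot: [-3.142, -0.0, -0.088]
force: [1.6, -2.4, 0.2]
width: 0.0005
gripper_force: 1.2
```

Call:
step_arm(rows=[[0,0.001,0,0,0],[0,0.001,0,0,0]])

```text
t: 7.35
eef_pos: [0.4784, -0.1786, 0.0765]
ee_rot: [-3.141, 0.0, -0.088]
force: [-0.5, -1.7, 1.3]
width: 0.0003
gripper_force: 0.8
```

Call:
step_arm(rows=[[0,0.001,0,0,0],[0,0.001,0,0,0]])

```text
t: 7.55
eef_pos: [0.4783, -0.1775, 0.0764]
ee_rot: [-3.141, 0.001, -0.088]
force: [0.2, -1.4, 0.5]
width: 0.0007
gripper_force: 0.4
```

Call:
step_arm(rows=[[0,0.001,0,0,0],[0,0.001,0,0,0]])

```text
t: 7.75
eef_pos: [0.4782, -0.1766, 0.0764]
ee_rot: [-3.141, 0.001, -0.088]
force: [0.2, 0.0, 0.2]
width: 0.0004
gripper_force: 0.1
```

Crest 1 was at TCP y ≈ -0.177, so travel ≈ TCP y + 0.192. The later crests should be at -0.159 and -0.141, and I must stay well short of -0.123.

Call:
step_arm(rows=[[0,0.001,0,0,0],[0,0.002,0,0,0],[0,0.003,0,0,0],[0,0.004,0,0,0],[0.001,0.005,0,0,0],[0.001,0.006,0,0,0],[0.001,0.007,0,0,0],[0.001,0.008,0,0,0],[0.001,0.009,0,0,0],[0.001,0.009,0,0,0]])

```text
t: 8.75
eef_pos: [0.4796, -0.1678, 0.0765]
ee_rot: [3.141, 0.0, -0.088]
force: [-0.7, -1.0, -0.6]
width: 0.0003
gripper_force: 0.3
```

Call:
step_arm(rows=[[0,0.001,0,0,0],[0,0.002,0,0,0],[0,0.002,0,0,0]])

```text
t: 9.05
eef_pos: [0.4797, -0.1663, 0.0766]
ee_rot: [3.141, -0.0, -0.088]
force: [0.7, -4.6, -1.2]
width: 0.0004
gripper_force: 2.6
```

Call:
step_arm(rows=[[0,0.001,0,0,0],[0,0.002,0,0,0],[0,0.002,0,0,0]])

```text
t: 9.35
eef_pos: [0.4799, -0.1641, 0.0766]
ee_rot: [3.141, -0.001, -0.088]
force: [2.2, -4.2, -2.2]
width: 0.0004
gripper_force: 2.0
```

Call:
step_arm(rows=[[0,0.001,0,0,0],[0,0.002,0,0,0],[0,0.002,0,0,0]])

```text
t: 9.65
eef_pos: [0.4799, -0.1616, 0.0767]
ee_rot: [-3.141, -0.0, -0.088]
force: [2.2, -3.0, -0.5]
width: 0.0004
gripper_force: 1.3
```

Call:
step_arm(rows=[[0,0.001,0,0,0],[0.001,0.002,0,0,0],[0.001,0.002,0,0,0]])

```text
t: 9.95
eef_pos: [0.4802, -0.1595, 0.0764]
ee_rot: [-3.141, 0.001, -0.088]
force: [-0.3, -0.3, 0.4]
width: 0.0004
gripper_force: 0.4
```

Call:
step_arm(rows=[[0,0.001,0,0,0],[0,0.001,0,0,0]])

```text
t: 10.15
eef_pos: [0.4804, -0.1585, 0.0764]
ee_rot: [-3.141, 0.0, -0.088]
force: [0.6, 0.0, 0.0]
width: 0.0004
gripper_force: 0.1
```

Call:
step_arm(rows=[[0,0.001,0,0,0],[0,0.001,0,0,0]])

```text
t: 10.35
eef_pos: [0.4806, -0.1576, 0.0765]
ee_rot: [-3.141, 0.0, -0.088]
force: [-0.8, 0.1, -0.2]
width: 0.0004
gripper_force: 0.0
```

Second crest passed at about -0.159, as predicted. Now the third.

Call:
step_arm(rows=[[0,0.001,0,0,0],[0,0.002,0,0,0],[0,0.003,0,0,0],[0,0.004,0,0,0],[0.001,0.005,0,0,0],[0.001,0.006,0,0,0],[0.001,0.007,0,0,0],[0.001,0.007,0,0,0]])

```text
t: 11.15
eef_pos: [0.4816, -0.1507, 0.0766]
ee_rot: [-3.142, 0.0, -0.088]
force: [0.3, 0.5, -0.4]
width: 0.0001
gripper_force: 0.0
```

Call:
step_arm(rows=[[0,0.001,0,0,0],[0,0.002,0,0,0],[0,0.003,0,0,0],[0,0.003,0,0,0]])

```text
t: 11.55
eef_pos: [0.4817, -0.1483, 0.0766]
ee_rot: [3.141, -0.0, -0.088]
force: [1.0, -4.5, -1.1]
width: 0.0005
gripper_force: 2.6
```

Call:
step_arm(rows=[[0,0.001,0,0,0],[0,0.002,0,0,0],[0,0.002,0,0,0]])

```text
t: 11.85
eef_pos: [0.4819, -0.1461, 0.0766]
ee_rot: [3.141, -0.001, -0.088]
force: [1.7, -3.7, -1.7]
width: 0.0004
gripper_force: 2.1
```

Call:
step_arm(rows=[[0,0.001,0,0,0],[0,0.002,0,0,0],[0,0.002,0,0,0]])

```text
t: 12.15
eef_pos: [0.4819, -0.1437, 0.0767]
ee_rot: [-3.142, -0.0, -0.088]
force: [1.3, -3.1, -0.6]
width: 0.0004
gripper_force: 1.3
```

Call:
step_arm(rows=[[0.001,0.001,0,0,0],[0.001,0.001,0,0,0]])

```text
t: 12.35
eef_pos: [0.4822, -0.1426, 0.0765]
ee_rot: [-3.142, 0.001, -0.088]
force: [-1.4, -1.7, 0.9]
width: 0.001
gripper_force: 0.8
```

Call:
step_arm(rows=[[0,0.001,0,0,0],[0,0.001,0,0,0]])

```text
t: 12.55
eef_pos: [0.4824, -0.1416, 0.0765]
ee_rot: [-3.141, 0.0, -0.088]
force: [-0.8, -0.4, -0.2]
width: -0.0002
gripper_force: 0.4
```

Call:
step_arm(rows=[[0,0.001,0,0,0],[0,0.002,0,0,0],[0,0.002,0,0,0],[0,0.002,0,0,0]])

```text
t: 12.95
eef_pos: [0.4828, -0.1396, 0.0766]
ee_rot: [-3.141, -0.0, -0.088]
force: [0.5, 0.2, 0.3]
width: 0.0007
gripper_force: 0.0
```

Call:
step_arm(rows=[[-0.001,-0.01,0,0,0],[-0.002,-0.02,0,0,0],[-0.002,-0.02,0.03,0,0],[-0.002,-0.02,0.08,0,0],[-0.05,-0.02,0.12,0,0],[-0.05,-0.06,0.15,0,0],[-0.05,-0.1,0.15,0,0],[-0.05,-0.15,0.15,0,0],[-0.05,-0.2,0.15,0,0],[-0.05,-0.2,0.15,0,0],[-0.05,-0.2,0.15,0,0]])

```text
t: 14.05
eef_pos: [0.4314, -0.3416, 0.2258]
ee_rot: [-3.141, 0.001, -0.092]
force: [0.1, -0.1, -0.2]
width: 0.0006
gripper_force: 0.0
```

```bash
python3 - <<'E'
from h import *
s=arm.get_state(); print(s["t"],s["eef_pos"],s["force"])
d=grab("top","top2"); a=cv2.resize(d["color"][165:275,215:375],None,fx=5,fy=5,interpolation=cv2.INTER_CUBIC); cv2.imwrite("pics/t2c.png",a)
E
```

```text
14.05 [ 0.43142344 -0.3415618   0.22576815] [ 0.08463857 -0.09409399 -0.21816515]
```

View pics/t2c.png

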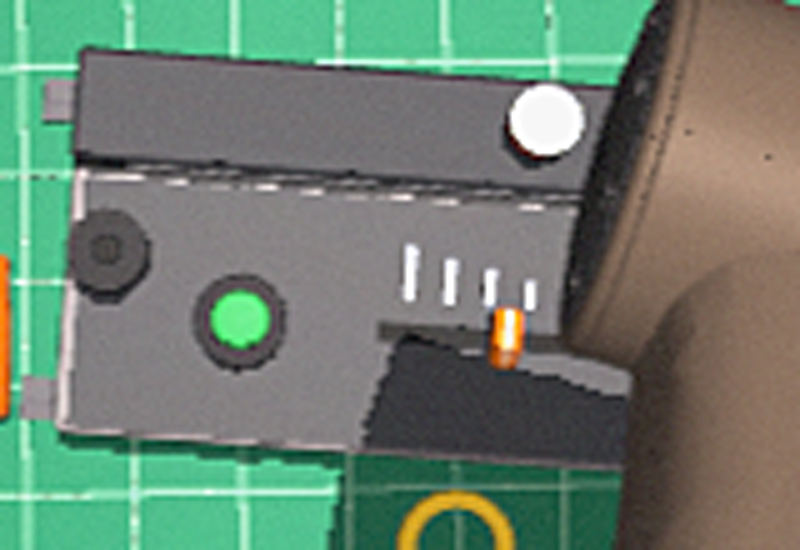

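The lever is now at about (508,338) in the crop, near the third bar, and everything else is unmoved. I'll quantify the travel more exactly.

```bash
python3 - <<'E'
from h import *
import pickle
c=lambda l:(np.array(l,float)+.5)/5-.5+[215,165]
for f in("top0","top2"):
    d=pickle.load(open(f+".pkl","rb")); h=cv2.cvtColor(d["color"],cv2.COLOR_BGR2HSV)
    m=cv2.inRange(h,(5,120,120),(20,255,255)); m[:, :290]=0;m[:,350:]=0;m[:222]=0;m[:,:]=np.where(np.arange(420)[:,None]>242,0,m)
    ys,xs=np.nonzero(m); print(f,xs.min(),xs.max(),ys.min(),ys.max(),xs.mean(),ys.mean(),len(xs))
    # model silhouette for candidate travel
    yaw=-.09;R=np.array([[np.cos(yaw),-np.sin(yaw)],[np.sin(yaw),np.cos(yaw)]])
    dot=onz(d,c([(623,305)]),.06)[0]; b=onz(d,c([(411,272),(451,281),(491,287),(530,295),(570,303)]),.06)
    bt=onz(d,c([(240,320)]),.082)[0,:2]
    loc=lambda P:(np.atleast_2d(P)[:,:2]-bt)@R+[-.03,.07]
    print("bars y",loc(b)[:,1].round(4),"dot",loc(dot).round(4))
    for tr in(.006,.042,.05,.055,.06,.066):
        box=np.array([(-.03+i*.013,-.1+tr+j*.006) for i in(-1,1) for j in(-1,1)])
        w=(box-[-.03,.07])@R.T+bt
        P=np.r_[np.c_[w,np.full(4,.092)],np.c_[w,np.full(4,.066)]]
        q=proj(d,P); print(tr,q.min(0).round(1),q.max(0).round(1),cv2.convexHull(q.astype(np.float32)).mean((0,1)).round(1))
E
```

```text
top0 336 341 228 239 338.27272727272725 233.6818181818182 44
bars y [-0.0045 -0.0226 -0.0406 -0.0583 -0.0765] dot [[-0.0103 -0.1003]]
0.006 [333.2 227.6] [340.9 240.1] [337.  233.9]
0.042 [317.1 226.4] [324.5 239. ] [320.7 232.8]
0.05 [313.5 226.1] [320.8 238.8] [317.1 232.5]
0.055 [311.2 226. ] [318.5 238.6] [314.9 232.3]
0.06 [309.  225.8] [316.2 238.4] [312.6 232.2]
0.066 [306.3 225.6] [313.5 238.2] [309.9 232. ]
top2 313 319 227 238 315.95652173913044 232.8695652173913 46
bars y [-0.0045 -0.0226 -0.0406 -0.0583 -0.0765] dot [[-0.0103 -0.1003]]
0.006 [333.2 227.6] [340.9 240.1] [337.  233.9]
0.042 [317.1 226.4] [324.5 239. ] [320.7 232.8]
0.05 [313.5 226.1] [320.8 238.8] [317.1 232.5]
0.055 [311.2 226. ] [318.5 238.6] [314.9 232.3]
0.06 [309.  225.8] [316.2 238.4] [312.6 232.2]
0.066 [306.3 225.6] [313.5 238.2] [309.9 232. ]
```

Lever travel reads about 0.056 ± 0.003, which is past the third crest, but shadow blurs it. I'll move the arm over to the far side, where both cameras see the lever clearly.

Call:
step_arm(rows=[[0,0.04,0,0,0],[0,0.08,0,0,0],[0,0.12,0,0,0],[0,0.16,0,0,0],[0,0.2,0,0,0],[0,0.24,0,0,0],[0,0.28,0,0,0],[0,0.32,0,0,0],[0,0.36,0,0,0],[0,0.4,0,0,0],[0,0.44,0,0,0],[0,0.48,0,0,0],[0,0.52,0,0,0],[0,0.56,0,0,0],[0,0.6,0,0,0],[0,0.6,0,0,0],[0,0.6,0,0,0]])

```text
t: 15.8
eef_pos: [0.4315, 0.2614, 0.2264]
ee_rot: [3.141, 0.0, -0.084]
force: [-0.6, -0.5, -0.6]
width: 0.0002
gripper_force: 0.0
```

```bash
python3 - <<'E'
from h import *
import pickle
ims=[]
for n in("top","side"):
    d=grab(n,n+"3"); o=pickle.load(open(n+"0.pkl","rb"))
    sl=(slice(205,255),slice(290,350)) if n=="top" else (slice(225,285),slice(240,300))
    ims+=[cv2.resize(x["color"][sl],(400,300 if 0 else 333 if n=="top" else 400),interpolation=cv2.INTER_CUBIC) for x in(o,d)]
im=[cv2.resize(x,(400,300)) for x in ims]
cv2.imwrite("pics/cmp.png",np.vstack([np.hstack(im[:2]),np.hstack(im[2:])]))
bt=np.array([.4967,-.0007]);yaw=-.091;R=np.array([[np.cos(yaw),-np.sin(yaw)],[np.sin(yaw),np.cos(yaw)]])
for n in("top","side"):
  for k in "03":
    d=pickle.load(open(n+k+".pkl","rb")); I=d["color"].astype(float)
    w=np.clip(I[...,2]-I[...,0]-40,0,150); M=np.zeros_like(w)
    if n=="top": M[222:243,295:346]=1
    else: M[225:277,238:256]=1
    w*=M; Y,X=np.mgrid[:420,:560]; c=[(w*X).sum()/w.sum(),(w*Y).sum()/w.sum()]
    P=onz(d,[c],.088)[0]; print(n,k,np.round(c,2),w.sum().round(),((P[:2]-bt)@R+[-.03,.07]).round(4))
E
```

```text
top 0 [338.36 233.04] 7570.0 [-0.0282 -0.096 ]
top 3 [318.29 231.67] 7425.0 [-0.0283 -0.052 ]
side 0 [248.75 268.74] 10320.0 [-0.0302 -0.1005]
side 3 [250.11 249.78] 9431.0 [-0.031  -0.0514]
```

View pics/cmp.png

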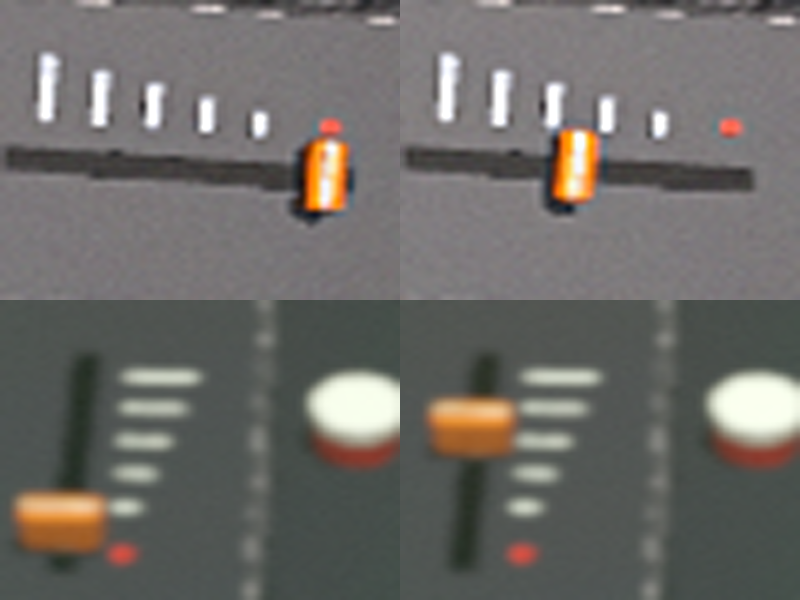

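The side and top views both show about 49–50 mm moved, so travel is about 0.055. That is just past the third crest but maybe not fully seated. Nudging it on to TCP y ≈ -0.132 (third bottom) is safe, since the fourth crest is at -0.123.

Call:
step_arm(rows=[[0,-0.04,0,0,0],[0,-0.08,0,0,0],[0,-0.12,0,0,0],[0,-0.16,0,0,0],[0,-0.2,0,0,0],[0.01,-0.24,0,0,0],[0.02,-0.28,0,0,0],[0.03,-0.32,0,0,0],[0.04,-0.36,0,0,0],[0.049,-0.4,0,0,0],[0.049,-0.42,0,0,0],[0.049,-0.424,0,0,0],[0.049,-0.424,0,0,0],[0.049,-0.424,-0.04,0,0],[0.049,-0.424,-0.08,0,0],[0.049,-0.424,-0.12,0,0],[0.049,-0.424,-0.14,0,0],[0.049,-0.424,-0.15,0,0],[0.049,-0.424,-0.15,0,0],[0.049,-0.424,-0.15,0,0]])

```text
t: 17.9
eef_pos: [0.4825, -0.1634, 0.0777]
ee_rot: [3.142, -0.002, -0.087]
force: [0.6, 0.1, 0.3]
width: 0.0006
gripper_force: 0.0
```

Call:
step_arm(rows=[[0,0.004,0,0,0],[0,0.008,0,0,0],[0.001,0.012,0,0,0],[0.001,0.015,0,0,0],[0.001,0.018,0,0,0],[0.001,0.02,0,0,0],[0.001,0.02,0,0,0]])

```text
t: 18.6
eef_pos: [0.4826, -0.1436, 0.0765]
ee_rot: [3.142, 0.0, -0.087]
force: [0.8, -1.2, 0.3]
width: 0.0002
gripper_force: 0.0
```

Call:
step_arm(rows=[[0,0.001,0,0,0],[0,0.002,0,0,0],[0,0.003,0,0,0],[0,0.003,0,0,0]])

```text
t: 19.0
eef_pos: [0.4826, -0.1408, 0.0765]
ee_rot: [3.142, 0.0, -0.088]
force: [0.7, -0.9, 0.0]
width: 0.0001
gripper_force: 0.0
```

Call:
step_arm(rows=[[0,0.001,0,0,0],[0,0.002,0,0,0],[0,0.002,0,0,0]])

```text
t: 19.3
eef_pos: [0.4826, -0.1387, 0.0766]
ee_rot: [3.142, -0.0, -0.088]
force: [-0.4, 0.4, -0.6]
width: 0.0007
gripper_force: 0.0
```

Call:
step_arm(rows=[[0,0.001,0,0,0],[0.001,0.002,0,0,0],[0.001,0.002,0,0,0]])

```text
t: 19.6
eef_pos: [0.4838, -0.1367, 0.0766]
ee_rot: [3.142, -0.0, -0.088]
force: [1.3, 0.7, 0.4]
width: 0.0004
gripper_force: 0.0
```

Call:
step_arm(rows=[[0,0.001,0,0,0],[0,0.002,0,0,0],[0,0.002,0,0,0]])

```text
t: 19.9
eef_pos: [0.4836, -0.1347, 0.0766]
ee_rot: [-3.142, 0.0, -0.088]
force: [-0.4, -0.2, 0.6]
width: 0.0008
gripper_force: 0.0
```

Call:
step_arm(rows=[[0,0.001,0,0,0],[0,0.001,0,0,0]])

```text
t: 20.1
eef_pos: [0.4836, -0.1337, 0.0766]
ee_rot: [-3.142, -0.0, -0.088]
force: [-0.1, -0.3, -0.2]
width: 0.0005
gripper_force: 0.0
```

Call:
step_arm(rows=[[0,0.001,0,0,0],[0,0.001,0,0,0]])

```text
t: 20.3
eef_pos: [0.4836, -0.1327, 0.0766]
ee_rot: [-3.142, -0.0, -0.088]
force: [-0.6, -0.3, -0.3]
width: 0.0012
gripper_force: 0.0
```

Call:
step_arm(rows=[[0,0.001,0,0,0],[0,0.001,0,0,0]])

```text
t: 20.5
eef_pos: [0.4836, -0.1319, 0.0766]
ee_rot: [3.141, -0.0, -0.088]
force: [0.2, -1.7, -0.7]
width: 0.0003
gripper_force: 0.7
```

Contact comes only at TCP y = -0.132, which matches the third bottom. I'll back off and look again.

Call:
step_arm(rows=[[-0.001,-0.01,0,0,0],[-0.002,-0.02,0,0,0],[-0.002,-0.02,0.03,0,0],[-0.002,-0.02,0.08,0,0],[-0.03,-0.02,0.13,0,0],[-0.05,0.02,0.15,0,0],[-0.05,0.06,0.15,0,0],[-0.05,0.1,0.15,0,0],[-0.05,0.14,0.15,0,0],[-0.05,0.18,0.15,0,0],[-0.05,0.22,0.15,0,0],[-0.05,0.26,0.15,0,0],[-0.05,0.3,0.15,0,0],[-0.05,0.34,0.15,0,0],[-0.05,0.37,0.15,0,0],[-0.05,0.39,0.15,0,0],[-0.05,0.39,0.15,0,0],[-0.05,0.39,0.15,0,0]])

```text
t: 22.3
eef_pos: [0.4336, 0.2577, 0.2262]
ee_rot: [3.141, 0.001, -0.088]
force: [-0.6, -0.5, -0.3]
width: 0.0001
gripper_force: 0.0
```

```bash
python3 - <<'E'
from h import *
import pickle
print(arm.get_state()["eef_pos"])
for n in("top","side"):
  grab(n,n+"4")
  for k in "034":
    d=pickle.load(open(n+k+".pkl","rb")); I=d["color"].astype(float)
    w=np.clip(I[...,2]-I[...,0]-40,0,150); M=np.zeros_like(w)
    if n=="top": M[222:243,295:346]=1; M[222:229,330:]=0
    else: M[225:277,238:256]=1; M[268:,252:]=0 if k!="0" else 1
    w*=M; Y,X=np.mgrid[:420,:560]; print(n,k,((w*X).sum()/w.sum()).round(2),((w*Y).sum()/w.sum()).round(2))
d=[pickle.load(open(f+".pkl","rb"))["color"] for f in("top3","top4","side3","side4")]
c=[cv2.resize(x[205:255,290:350],(400,300),interpolation=cv2.INTER_CUBIC) for x in d[:2]]+[cv2.resize(x[225:285,240:300],(400,300),interpolation=cv2.INTER_CUBIC) for x in d[2:]]
cv2.imwrite("pics/cmp4.png",np.vstack([np.hstack(c[:2]),np.hstack(c[2:])]))
E
```

```text
[0.43358664 0.25766623 0.22622324]
top 0 338.31 234.05
top 3 315.78 232.38
top 4 312.65 232.08
side 0 418.84 373.86
side 3 250.11 249.78
side 4 250.19 247.28
```

View pics/cmp4.png

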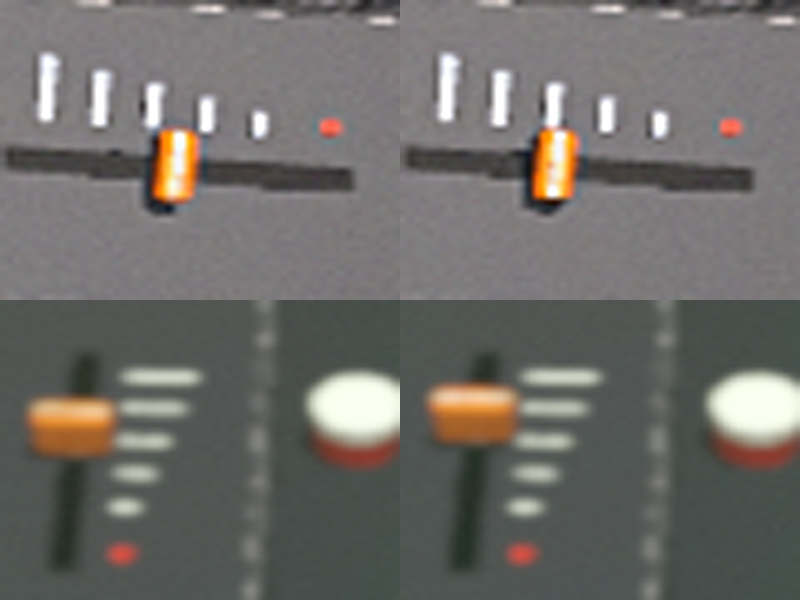

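The lever now lines up with the third bar: column 312.65 against a model value of 312.6 for 0.060. It moved about 6 mm further and is seated. Next is the button.

Call:
step_arm(rows=[[0.01,-0.04,0,0,0],[0.02,-0.08,0,0,0],[0.03,-0.12,0,0,0],[0.04,-0.16,0,0,0],[0.05,-0.2,0,0,0],[0.06,-0.24,0,0,0],[0.063,-0.258,0,0,0],[0.063,-0.258,0,0,0],[0.063,-0.258,-0.03,0,0],[0.063,-0.258,-0.07,0,0],[0.063,-0.258,-0.11,0,0],[0.063,-0.258,-0.13,0,0],[0.063,-0.258,-0.136,0,0],[0.063,-0.258,-0.136,0,0],[0.063,-0.258,-0.136,0,0]])

```text
t: 23.9
eef_pos: [0.4975, 0.0005, 0.0919]
ee_rot: [-3.141, -0.002, -0.088]
force: [0.5, 1.0, 0.6]
width: 0.0005
gripper_force: 0.0
```

Call:
step_arm(rows=[[0,0,-0.002,0,0],[0,0,-0.004,0,0],[0,0,-0.006,0,0],[0,0,-0.008,0,0],[0,0,-0.009,0,0],[0,0,-0.01,0,0],[0,0,-0.01,0,0]])

```text
t: 24.6
eef_pos: [0.4967, 0.0003, 0.0806]
ee_rot: [3.142, -0.0, -0.088]
force: [-0.9, 0.7, 2.7]
width: 0.0008
gripper_force: 1.2
```

Call:
step_arm(rows=[[0,0,-0.001,0,0],[0,0,-0.002,0,0],[0,0,-0.002,0,0]])

```text
t: 24.9
eef_pos: [0.4967, 0.0002, 0.0786]
ee_rot: [-3.142, -0.0, -0.088]
force: [-1.3, 0.6, 3.7]
width: 0.0003
gripper_force: 1.7
```

Call:
step_arm(rows=[[0,0,-0.001,0,0],[0,0,-0.002,0,0],[0,0,-0.002,0,0]])

```text
t: 25.2
eef_pos: [0.4967, 0.0002, 0.0766]
ee_rot: [-3.142, -0.0, -0.088]
force: [-1.6, 0.4, 4.2]
width: 0.0005
gripper_force: 2.3
```

Call:
step_arm(rows=[[0,0,-0.001,0,0],[0,0,-0.001,0,0]])

```text
t: 25.4
eef_pos: [0.4967, 0.0002, 0.0762]
ee_rot: [3.141, -0.0, -0.087]
force: [-3.6, 1.0, 10.5]
width: 0.0002
gripper_force: 5.4
```

Call:
step_arm(rows=[[0,0,-0.001,0,0],[0,0,-0.001,0,0],[0,0,-0.001,0,0]])

```text
t: 25.7
eef_pos: [0.4968, 0.0002, 0.076]
ee_rot: [3.142, -0.001, -0.087]
force: [-7.0, 1.8, 19.8]
width: 0.0004
gripper_force: 10.1
```

The button is on its hard stop at z = 0.076, exactly 6 mm down. I'll release and retreat.

Call:
step_arm(rows=[[0,0,0.005,0,0],[0,0,0.012,0,0],[0,0,0.03,0,0],[0,0,0.07,0,0],[0,0,0.11,0,0],[0,0,0.15,0,0],[-0.02,0.05,0.15,0,0],[-0.04,0.1,0.15,0,0],[-0.06,0.14,0.15,0,0],[-0.06,0.18,0.15,0,0],[-0.06,0.22,0.15,0,0],[-0.06,0.26,0.15,0,0],[-0.06,0.3,0.15,0,0],[-0.06,0.3,0.15,0,0],[-0.06,0.3,0.15,0,0]])

```text
t: 27.2
eef_pos: [0.4361, 0.3007, 0.2238]
ee_rot: [3.14, 0.001, -0.086]
force: [0.1, -0.6, 0.5]
width: 0.0005
gripper_force: 0.0
```

```bash
python3 - <<'E'
from h import *
s=arm.get_state(); print(s["t"],s["eef_pos"],s["force"])
d=grab("top","top5"); cv2.imwrite("pics/t5c.png",cv2.resize(d["color"][165:275,205:375],None,fx=4,fy=4,interpolation=cv2.INTER_CUBIC))
I=d["color"].astype(float); w=np.clip(I[...,2]-I[...,0]-40,0,150); M=np.zeros_like(w); M[222:243,295:346]=1; M[222:229,330:]=0; w*=M
print((w*np.arange(560)).sum()/w.sum())
E
```

```text
27.2 [0.43609023 0.30067358 0.22376395] [ 0.14589983 -0.60263667  0.45228292]
312.65034418022526
```

View pics/t5c.png

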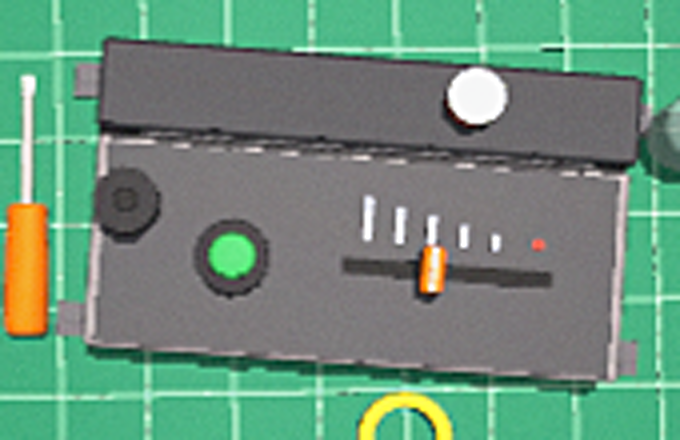

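The lever rests at the third bar (432,270), the button is up again, and the spool, jar, bottle, tape and driver are where they were.

```bash
python3 -c "
from station import arm; print(arm.job_done())"
```

```text
the job is handed in; nothing more can be done
None
```

The lever rests in the third detent (a second gentle nudge was needed to seat it), the start button was then pressed fully down and released, no loose item moved in the final top-view crop (pot and phone were outside it), and the job was handed in at about 27 s.

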